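Press the bearing sleeve into the coffee mill

ROBOT

A 6-joint arm with a two-finger parallel gripper is mounted at the origin on a cart in front of the work surface, level with it; the furniture and walls round the work are solid. World frame = base frame: x ahead of the robot, y to its left, z up, the work surface at z = 0. Lengths are in m, angles in rad, forces in N, time in s.
With the tool pointing down it reaches from about 0.425 to 0.95 m from the base axis. Payload 3.5 kg.
Tool frame: the origin (TCP) lies at the very end of the fingers, on their centre line; the grasp point (between the pads) lies 19 mm behind it; z points along the fingers, y is the line along which they close (so a half turn about z gives the same grasp; the last joint's range is limited). The gripper opens to 85 mm and grips with 20 to 120 N. Pads are 22 mm wide; open, the fingers measure 114 mm over their backs; the gripper's body (76 mm by 85 mm) begins 54 mm behind the grasp point. The pads swing forward as they close: fully open they stand 13 mm farther back than shut.
Start: joints at [1.001, 0.286, 1.577, -0, 1.279, -0.15], TCP at [0.275, 0.616, 0.231] pointing down, gripper open.
Joint ranges: [-2.77, 2.77], [-0.9, 2.22], [0.21, 2.48], [-1.53, 4.67], [0.24, 2.81], [-2.84, 2.84]. Speed limits (rad/s): [2.79, 2.79, 3.14, 3.14, 3.14, 3.14].

INTERFACE

Orientations are given as a unit quaternion [x, y, z, w].
In Python, from plant import ctrl, eyes, sign_off, get_state gives the robot as it stands (ctrl), with the cameras (eyes), the job as plain functions and the readings as plain functions.
- The arm moves only by the shell command python3 inch.py 'ROWS' [FORCE]. ROWS is a JSON list of rows, 1 to 10 of them, each of 7 numbers: dx, dy, dz in m, then a rotation vector rx, ry, rz in rad, then the opening from 0.0 (shut) to 1.0 (fully open); each row is the pose to reach, as a shift and turn from the pose commanded when the command began, along the tool's axes at that moment; what a row does not reach only later rows make up. A row lasts 1/8 s, in which the tool goes at most 0.0625 m and 0.188 rad, less where a joint would pass 70% of its speed; a pose out of reach is approached as far as the arm can. The fingers move at their own pace and stop on an object; FORCE is the grip in N (left out, the last holds). Time passes only in rows, so rows that do not move let the fingers close. It prints the time, the measured TCP pose, the force, the opening and the grip force at its end.
- get_state(): the state, without advancing time (a new reading comes with each control period).
- eyes.read_camera(name): name is "scene" or "top" or "wrist"; returns a dict with "pixels" (384x512x3 uint8, red, green, blue), "camera_matrix" (3x3 intrinsics, pixels), "xyz" and "orientation" of the camera in the world. Camera axes: x right, y down, z forward; pixel columns grow to the right and rows downward; lengths in m; the calibration is good to about 2 mm. A picture is of the moment at which its call begins. There is no depth.
- sign_off(): hands the job in; it is judged then, once.
The state is a dict: "time": time; "qpos": joint angles; "dq": joint speeds; "joint_efforts": joint torques, N m; "eef_pos": TCP position; "tcp_rot": TCP orientation; "contact_force": force on the tool from outside, world axes, zero at the start; "wrist_torque": the same for the moment, N m; "opening": opening from 0.0 (shut) to 1.0 (fully open); "finger_force": force on a finger pad.
Only numpy, scipy, OpenCV 4.12 (cv2) and the standard library are available. Lean on these libraries where they do the work, as an engineer would, in place of code of your own. Each camera call takes 0.05 s, during which the arm holds its last target. There are 200 camera calls.

TASK

Fit the smaller of the two bronze flanged sleeves, spigot down, into the bore on top of the coffee mill that is bolted to the kitchen scale. Press it straight down until its shoulder is fully home and flush on the rim of the bore, and finish with a firm push of 2 to 3 kg on the scale to prove that it has bottomed; never push the scale beyond 3.5 kg. Let go so that the scale comes back to zero, and leave the larger sleeve and everything else where they stand.

Things in the scene. Friction and masses are not known exactly. Their poses are not given: they have to be found in the camera images.
- sleeve: The smaller bronze flanged sleeve (about 80 g), the one that fits, standing on its spigot, flange up, 29 mm high. Origin: centre of the spigot's lower end; z up through the flange. Spigot 28.4 mm in diameter from 0 to 22 mm height, its foot tapered to 21.4 mm over the lowest 4 mm; flange 48 mm in diameter from 22 to 29 mm. Round: yaw does not matter. Take it by the flange's edge (48 mm wide).
- sleeve_shoulder (a point): Centre of the underside of the smaller sleeve's flange (its shoulder), 22 mm above the sleeve's origin: this face must land on the rim of the bore. The flange overhangs the 40 mm boss by 4 mm all round, so fingers that hold the flange's edge pass down outside the boss.
- big_sleeve: The larger bronze flanged sleeve, standing like the other: spigot 38 mm, flange 58 mm in diameter, 29 mm high (120 g). It does not fit the bore: leave it. The two sleeves may have changed places.
- scale: Mechanical kitchen scale, fixed: white base 140 x 150 x 50 mm, round dial on its front; origin at the centre of its underside. Its steel pan (125 x 135 mm, upper face 80 mm above the worktop) carries a wooden coffee mill, 84 x 84 mm, bolted on at the centre; on the mill's top (139 mm) stands a round steel boss, 40 mm in diameter (43 at its foot), 28 mm high, with the bore in it, open at the top.
- bore_mouth (a point): Centre of the bore's mouth, level with the upper rim of the boss, 167 mm above the worktop at rest; z up; it sinks with the pan. The bore is 30 mm in diameter and 28 mm deep, axis vertical.
- lugs (a point): Centre of a ring of four small sprung lugs in the bore, 11 mm below its mouth, that stand 2.3 mm in from the wall: the sleeve enters about 11 mm freely, then has to be pressed past the lugs against a resistance of roughly 0.5 to 1.6 kg (5 to 16 N); they hold it afterwards.
- scale_pan (a joint): How far the scale's pan has sunk below its rest (m), 0 with the mill on it, at most 0.022. The pan is a spring, 5 mm for each kg pressed on it (1.96 N a mm), so the mill gives way under the sleeve while it is pressed: 0.010 is 2 kg, 0.0175 is 3.5 kg. The dial's pointer turns clockwise with it, 75 degrees a kg.
- coffee_jar: Bystander: coffee jar with dark lid, 83 mm across, 130 mm high; origin at the centre of its underside.
- cup_a: Bystander: small white cup, 62 x 89 x 52 mm; origin at the centre of its underside.
- jigger: Bystander: steel double-cone measuring jigger, 46 mm across, 80 mm high; origin at the centre of its underside.
- stopper: Bystander: bottle stopper standing on its knob, 34 mm across, 48 mm high; origin at the centre of its underside.
- sugar_tin: Bystander: sugar tin with lid, 70 mm across, 85 mm high; origin at the centre of its underside.
- candle_jar: Bystander: candle jar, 82 mm across, 60 mm high; origin at the centre of its underside.

How it is judged:
By the outcome, as a careful person would: the job done as asked, in the order asked, and still so for the second after the job is handed in, with the robot touching nothing.
It also fails if it takes over 54 s, if anything falls off the work surface, if the arm or the gripper's body presses on something with over 40 N, if the wrist force passes 120 N, or if a joint passes its speed limit or range.

## Working session

There is one attempt and no reset: what is moved stays moved. The work goes in short steps, Python scripts to look and compute and a shell command to move; the robot and the scene stay as the last step left them, time stands still between calls to the robot, and variables do not carry over. Pictures are saved under pics/ and viewed, at most 14 in all, crops included, and the job is handed in when it is done.

```bash
ls; mkdir -p pics
cat > h.py <<'E'
import numpy as np,cv2
from plant import ctrl, eyes, sign_off, get_state
from scipy.spatial.transform import Rotation as R
def cam(n,save=None):
    c=eyes.read_camera(n)
    if save: cv2.imwrite('pics/'+save,c['pixels'][:,:,::-1])
    return c
def ray(c,u,v,z):
    d=R.from_quat(c['orientation']).as_matrix()@np.linalg.inv(c['camera_matrix'])@np.array([u,v,1.])
    o=np.array(c['xyz']); return o+d*(z-o[2])/d[2]
def proj(c,p):
    q=c['camera_matrix']@(R.from_quat(c['orientation']).as_matrix().T@(np.array(p)-c['xyz'])); return q[:2]/q[2]
E
python3 - <<'E'
from h import *
a=cam('top','top1.png');b=cam('scene','scene1.png')
for c in(a,b):print(np.round(c['xyz'],3),np.round(c['orientation'],3),c['camera_matrix'][0])
s=get_state();print(s['time'],s['eef_pos'],s['tcp_rot'],s['contact_force'])
E
```

```text
inch.py
pics
plant.py
[0.395 0.068 1.497] [-0.699  0.713 -0.026  0.037] [410.16148736   0.         249.88352612]
[-0.356  0.274  1.655] [-0.599  0.758 -0.201  0.161] [409.60710278   0.         253.94684291]
0.1 [0.27479209 0.61588953 0.23007471] [ 2.08361965e-01  9.78051198e-01 -1.00256814e-03 -3.73806053e-04] [ 0.54759583 -0.08464456  0.60902177]
```

View pics/top1.png

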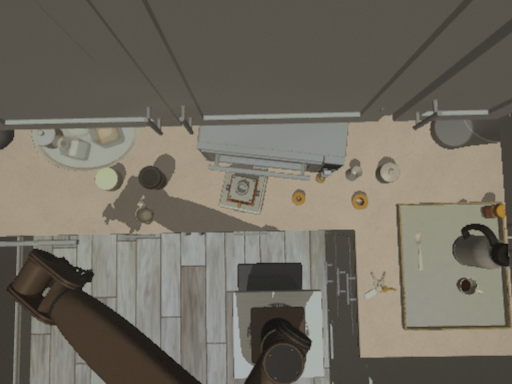

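View pics/scene1.png

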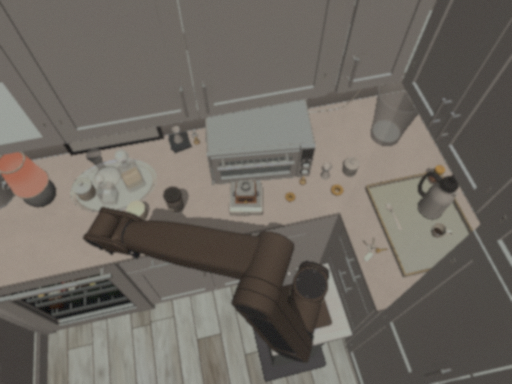

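Top view: scale and mill near (243,188), bronze rings at (299,198) and (360,201), and an oven with its handle just behind the scale. Next I'll measure by colour and enlarge that area.

Run:
```python
from h import *
a=cam('top');b=cam('scene')
for n,c in(('top',a),('scene',b)):
    hsv=cv2.cvtColor(c['pixels'],cv2.COLOR_RGB2HSV)
    m=cv2.inRange(hsv,(10,140,90),(28,255,255))
    k,l,st,ce=cv2.connectedComponentsWithStats(m)
    for i in range(1,k):
        if st[i,4]>15:
            x,y,w,h,_=st[i]; u,v=x+(w-1)/2,y+(h-1)/2
            print(n,st[i],ray(c,u,v,.029)[:2].round(4), 'size mm',round(np.linalg.norm(ray(c,x-.5,v,.029)-ray(c,x+w-.5,v,.029))*1e3,1))
ca=cv2.resize(a['pixels'][150:220,205:375],None,fx=4.5,fy=4.5,interpolation=cv2.INTER_CUBIC)
cb=cv2.resize(b['pixels'][165:220,220:350],None,fx=5,fy=5,interpolation=cv2.INTER_CUBIC)
o=np.zeros((ca.shape[0]+cb.shape[0],800,3),np.uint8);o[:ca.shape[0],:ca.shape[1]]=ca;o[ca.shape[0]:,:cb.shape[1]]=cb
print(o.shape,ca.shape);cv2.imwrite('pics/c1.png',o[:600,:,::-1])
```

```text
top [293 193  12  12 102] [ 0.481  -0.0832] size mm 42.9
top [353 194  15  15 133] [ 0.4677 -0.3019] size mm 53.3
top [496 204  10  14 100] [ 0.4243 -0.7957] size mm 35.1
(590, 800, 3) (315, 765, 3)
```

View pics/c1.png

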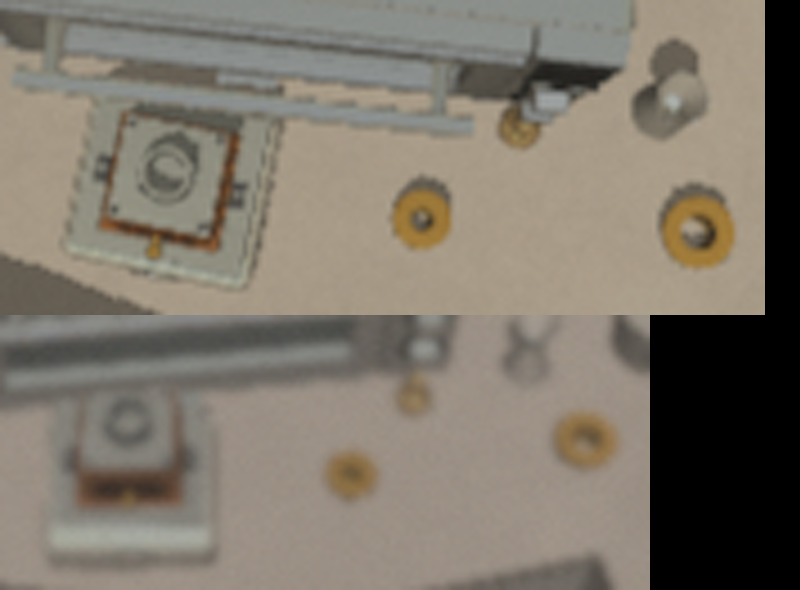

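Run:
```python
from h import *
a=cam('top');b=cam('scene')
def r(c,p):
    return np.array(c['xyz']),(lambda d:d/np.linalg.norm(d))(R.from_quat(c['orientation']).as_matrix()@np.linalg.inv(c['camera_matrix'])@np.array([*p,1.]))
def tri(p,q):
    o1,d1=r(a,p);o2,d2=r(b,q);t=np.linalg.lstsq(np.c_[d1,-d2],o2-o1,rcond=None)[0]
    x,y=o1+t[0]*d1,o2+t[1]*d2;return ((x+y)/2).round(3),np.linalg.norm(x-y).round(3)
top=lambda u,v:(205+(u+.5)/4.5-.5,150+(v+.5)/4.5-.5)
sc=lambda u,v:(220+(u+.5)/5-.5,165+(v-315+.5)/5-.5)
print('bore',tri(top(167,172),sc(128,422)),ray(a,*top(167,172),.167).round(4),ray(b,*sc(128,422),.167).round(4))
print('small',tri(top(422,215),sc(351,473)),'big',tri(top(697,230),sc(586,440)))
print('handleR',tri(top(470,127),sc(355,352)))
for z in(.1,.15,.2):print(z,ray(a,*top(15,78),z).round(3),ray(a,*top(472,127),z).round(3))
print('scale front corners',ray(a,*top(65,245),.05).round(3),ray(a,*top(245,287),.05).round(3))
print('mill top corners',[ray(a,*top(*p),.139).round(3) for p in((125,112),(238,135),(215,245),(103,222))])
s=get_state();M=R.from_quat(s['tcp_rot']).as_matrix();print(M.round(3),s['eef_pos'])
cb=cv2.resize(b['pixels'][95:215,200:320],None,fx=5,fy=5,interpolation=cv2.INTER_CUBIC);cv2.imwrite('pics/c2.png',cb[:,:,::-1])
w=cam('wrist');print(M.T@(np.array(w['xyz'])-s['eef_pos']),(M.T@R.from_quat(w['orientation']).as_matrix()).round(3),w['camera_matrix'])
```

```text
bore (array([0.513, 0.114, 0.139]), np.float64(0.004)) [0.5114 0.1146 0.167 ] [0.4964 0.1146 0.167 ]
small (array([ 0.486, -0.087,  0.012]), np.float64(0.004)) big (array([ 0.469, -0.307,  0.01 ]), np.float64(0.004))
handleR (array([ 0.546, -0.107,  0.12 ]), np.float64(0.01))
0.1 [0.592 0.232 0.1  ] [ 0.547 -0.115  0.1  ]
0.15 [0.585 0.226 0.15 ] [ 0.541 -0.109  0.15 ]
0.2 [0.578 0.22  0.2  ] [ 0.536 -0.102  0.2  ]
scale front corners [0.466 0.2   0.05 ] [0.43  0.059 0.05 ]
mill top corners [array([0.559, 0.146, 0.139]), array([0.54 , 0.063, 0.139]), array([0.459, 0.081, 0.139]), array([0.478, 0.163, 0.139])]
[[-0.913  0.408 -0.   ]
 [ 0.408  0.913 -0.001]
 [ 0.    -0.001 -1.   ]] [0.27495541 0.61620891 0.23084014]
[ 6.81442732e-02 -1.25023398e-04 -1.42736454e-01] [[ 0.    -0.964 -0.267]
 [ 1.     0.     0.001]
 [-0.001 -0.267  0.964]] [[276.54593907   0.         259.00594058]
 [  0.         276.54593907 188.40830779]
 [  0.           0.           1.        ]]
```

View pics/c2.png

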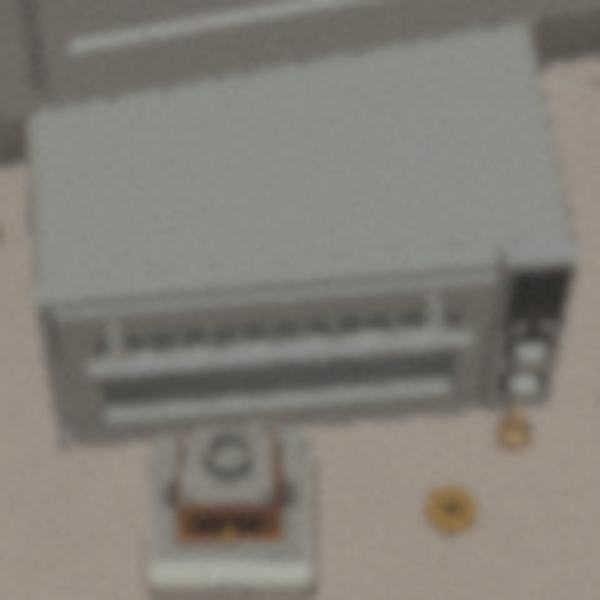

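```bash
python3 inch.py '[[-0.04,-0.035,-0.06,0,0,0,1],[-0.42,-0.362,-0.06,0,0,-0.29,1],[-0.42,-0.362,-0.06,0,0,-0.29,1],[-0.42,-0.362,-0.06,0,0,-0.29,1],[-0.42,-0.362,-0.06,0,0,-0.29,1],[-0.42,-0.362,-0.06,0,0,-0.29,1],[-0.42,-0.362,-0.06,0,0,-0.29,1],[-0.42,-0.362,-0.06,0,0,-0.29,1],[-0.42,-0.362,-0.06,0,0,-0.29,1],[-0.42,-0.362,-0.06,0,0,-0.29,1]]' && python3 inch.py '[[0,0,0,0,0,0,1],[0,0,0,0,0,0,1]]'
python3 - <<'E'
from h import *
a=cam('top');b=cam('scene')
def r(c,p):
    return np.array(c['xyz']),(lambda d:d/np.linalg.norm(d))(R.from_quat(c['orientation']).as_matrix()@np.linalg.inv(c['camera_matrix'])@np.array([*p,1.]))
def tri(p,q):
    o1,d1=r(a,p);o2,d2=r(b,q);t=np.linalg.lstsq(np.c_[d1,-d2],o2-o1,rcond=None)[0]
    x,y=o1+t[0]*d1,o2+t[1]*d2;return ((x+y)/2).round(3),np.linalg.norm(x-y).round(3)
print('handle R,L',tri((309.5,177.8),(294.3,162.3)),tri((208,167.3),(217.5,168.6)))
w=cam('wrist','w1.png')
s=get_state();M=R.from_quat(s['tcp_rot']).as_matrix();print(M.round(3),s['eef_pos'])
print('expect',proj(w,(.511,.1146,.167)))
E
```

```text
time: 1.6
eef_pos: [0.5122, 0.1116, 0.2916]
tcp_rot: [0.067, 0.998, -0.0, 0.0]
contact_force: [-0.9, -0.4, -0.7]
opening: 1.0
finger_force: 0.0
time: 1.85
eef_pos: [0.5105, 0.1159, 0.2912]
tcp_rot: [0.064, 0.998, 0.0, -0.0]
contact_force: [0.1, 0.4, 0.4]
opening: 1.005
finger_force: 0.0
handle R,L (array([ 0.534, -0.103,  0.215]), np.float64(0.006)) (array([0.573, 0.216, 0.224]), np.float64(0.003))
[[-0.992  0.127 -0.   ]
 [ 0.127  0.992  0.   ]
 [ 0.     0.    -1.   ]] [0.51053126 0.11602969 0.29132762]
expect [257.31073948 183.38714277]
```

View pics/w1.png

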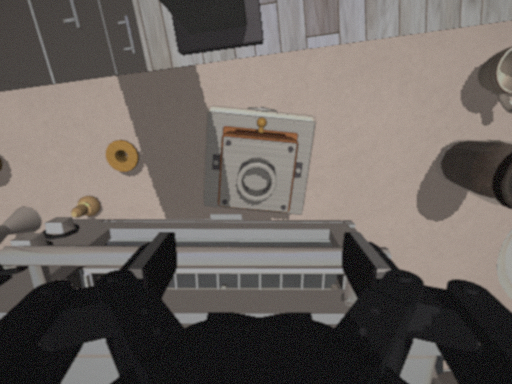

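Run:
```python
from h import *
w=cam('wrist');p=w['pixels']
print('boss',ray(w,257,181,.167).round(4))
for v in(240,245,248,266):print(v,[ray(w,257,v,z)[:2].round(3) for z in(.2,.21,.22,.23)])
g=cv2.cvtColor(p,cv2.COLOR_RGB2GRAY)
print(g[205:295:2,257],g[205:295:2,225])
hsv=cv2.cvtColor(p,cv2.COLOR_RGB2HSV)
m=cv2.inRange(hsv,(10,140,90),(28,255,255));m[:140]=0
k,l,st,ce=cv2.connectedComponentsWithStats(m)
for i in range(1,k):
    if st[i,4]>60:
        x,y,ww,h,_=st[i];print(st[i],ray(w,x+(ww-1)/2,y+(h-1)/2,.029).round(4))
# body size: crop around boss and gripper
cr=np.hstack([cv2.resize(p[150:215,222:292],(400,371),interpolation=cv2.INTER_CUBIC),cv2.resize(p[215:384,150:400],(400,270))[:0].reshape(0,400,3) if 0 else cv2.copyMakeBorder(cv2.resize(p[200:384,120:400],(400,263)),0,108,0,0,0)])
cv2.imwrite('pics/c3.png',cr[:,:,::-1])
```

```text
boss [0.5086 0.1145 0.167 ]
240 [array([0.556, 0.109]), array([0.551, 0.109]), array([0.547, 0.11 ]), array([0.542, 0.111])]
245 [array([0.561, 0.108]), array([0.556, 0.109]), array([0.551, 0.109]), array([0.546, 0.11 ])]
248 [array([0.564, 0.107]), array([0.559, 0.108]), array([0.554, 0.109]), array([0.549, 0.11 ])]
266 [array([0.583, 0.105]), array([0.577, 0.106]), array([0.571, 0.107]), array([0.565, 0.108])]
[134 141 101  95 100  98  99 114 113 102  90  93 136 151 146 152 148 141
 113  74  79  96 119 142 147 147 148 149 147 148 128 109 160 167 122  74
  83  76  78  77  79  96 111  92  90] [ 84  81  99 101 112 149 149 131 104  98  94  95 134 152 151 150 147 143
 117  71  71  98 121 136 150 151 150 152 151 148 126 110 155 169 121  73
  80  72  81  72  84 126 116  93  92]
[107 141  31  30 596] [ 0.479  -0.0827  0.029 ]
```

View pics/c3.png

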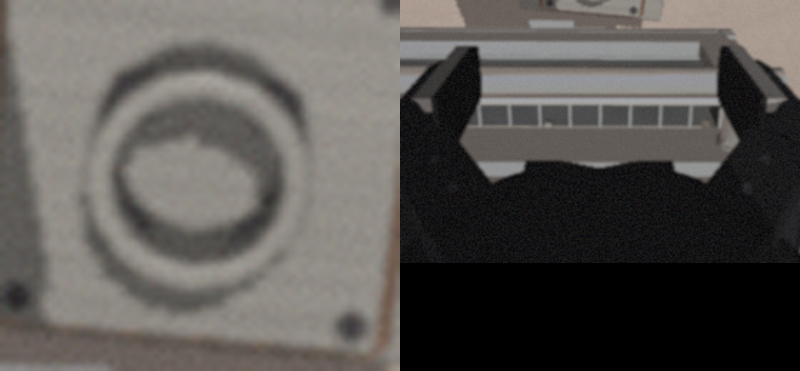

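```bash
python3 inch.py '[[0.005,-0.06,0,0,-0.1,0,1],[0.005,-0.12,0,0,-0.17,0,1],[0.005,-0.17,0.01,0,-0.17,0,1],[0.005,-0.201,0.05,0,-0.17,0,1],[0.005,-0.201,0.1,0,-0.17,0,1],[0.005,-0.201,0.14,0,-0.17,0,1],[0.005,-0.201,0.161,0,-0.17,0,1],[0.005,-0.201,0.161,0,-0.17,0,1],[0.005,-0.201,0.161,0,-0.17,0,1]]'
python3 - <<'E'
from h import *
w=cam('wrist','w2.png');p=w['pixels']
s=get_state();M=R.from_quat(s['tcp_rot']).as_matrix();print(M.round(3),s['eef_pos'],s['qpos'].round(2) if hasattr(s['qpos'],'round') else s['qpos'])
hsv=cv2.cvtColor(p,cv2.COLOR_RGB2HSV)
m=cv2.inRange(hsv,(10,120,70),(28,255,255))
k,l,st,ce=cv2.connectedComponentsWithStats(m)
for i in range(1,k):
    if st[i,4]>200:
        x,y,ww,h,_=st[i];print(st[i],ray(w,x+(ww-1)/2,y+(h-1)/2,.029).round(4))
        c=max(cv2.findContours((l==i).astype(np.uint8),0,1)[0],key=cv2.contourArea)
        q=np.array([ray(w,*pt[0],.029)[:2] for pt in cv2.convexHull(c)]);cc,rr=cv2.minEnclosingCircle((q*1000).astype(np.float32));print('circle',cc,rr)
print(proj(w,s['eef_pos']))
E
```

```text
time: 3.18
eef_pos: [0.481, -0.084, 0.1317]
tcp_rot: [0.064, 0.994, -0.006, 0.086]
contact_force: [-0.2, -0.3, 1.3]
opening: 0.996
finger_force: 0.0
[[-0.977  0.129  0.17 ]
 [ 0.127  0.992 -0.023]
 [-0.172 -0.001 -0.985]] [ 0.48121903 -0.08411102  0.13206169] [-0.41 -0.12  2.21  0.06  0.88 -1.88]
[ 448  133   64  117 1341] [0.5281 0.1172 0.029 ]
circle (534.4547119140625, 118.80953979492188) 60.794612884521484
[ 233  143   51   48 1750] [ 0.4775 -0.0843  0.029 ]
circle (478.4466247558594, -84.64612579345703) 23.08678436279297
[   0  152   54   57 2309] [ 0.4634 -0.2958  0.029 ]
circle (461.51837158203125, -300.0334167480469) 31.762958526611328
[258.55793285 237.94752181]
```

View pics/w2.png

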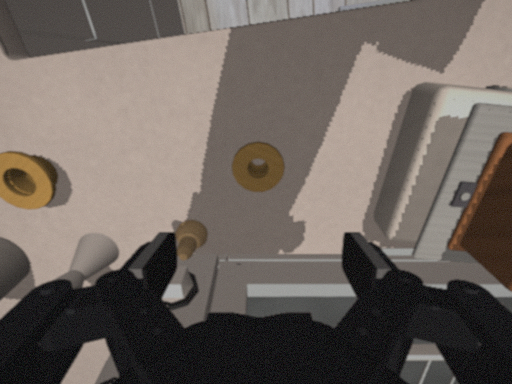

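The sleeve (r≈23–24 mm, so the small one) is at wrist pixel (258,166), about (0.479, −0.0845). The stopper, scale and oven are clear of the fingers. I'm descending with the tool tilted back from the oven handle.

```bash
python3 inch.py '[[0.0085,0,0.05,0,0,0,1],[0.015,0,0.09,0,0,0,1],[0.019,0,0.11,0,0,0,1],[0.0204,0,0.1203,0,0,0,1],[0.0204,0,0.1203,0,0,0,1],[0.0204,0,0.1203,0,0,0,1]]' 40 && python3 inch.py '[[0,0,0,0,0,0,0.3],[0,0,0,0,0,0,0.3],[0,0,0,0,0,0,0.3],[0,0,0,0,0,0,0.3],[0,0,0,0,0,0,0.3],[0,0,0,0,0,0,0.3]]' 40
```

```text
time: 3.98
eef_pos: [0.4817, -0.0845, 0.0098]
tcp_rot: [0.065, 0.994, -0.006, 0.086]
contact_force: [-0.1, -0.5, 0.4]
opening: 1.0
finger_force: 0.0
time: 4.72
eef_pos: [0.4809, -0.0842, 0.0093]
tcp_rot: [0.065, 0.994, -0.006, 0.085]
contact_force: [-2.1, 1.1, 5.1]
opening: 0.537
finger_force: 40.1
```

```bash
python3 inch.py '[[-0.001,0,-0.006,0,0,0,0.3],[-0.0034,0,-0.02,0,0,0,0.3],[-0.0103,0,-0.059,0,0,0,0.3],[-0.0206,0,-0.118,0,0,0,0.3],[-0.031,0,-0.177,0,0,0,0.3],[-0.042,0,-0.236,0,0,0,0.3],[-0.042,0,-0.236,0,0,0,0.3],[-0.042,0,-0.236,0,0,0,0.3]]' 60
python3 - <<'E'
from h import *
w=cam('wrist','w3.png')
s=get_state();M=R.from_quat(s['tcp_rot']).as_matrix();print(M.round(3).tolist(),s['eef_pos'])
E
```

```text
time: 5.72
eef_pos: [0.4812, -0.084, 0.2479]
tcp_rot: [0.065, 0.994, -0.005, 0.085]
contact_force: [-0.0, 0.4, -1.0]
opening: 0.531
finger_force: 61.5
[[-0.978, 0.129, 0.165], [0.128, 0.992, -0.021], [-0.166, 0.001, -0.986]] [ 0.48070159 -0.08379466  0.2464182 ]
```

View pics/w3.png

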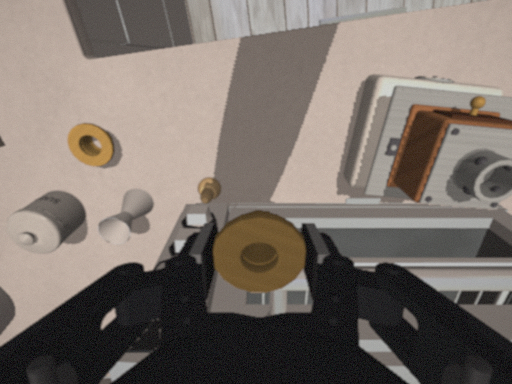

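Run:
```python
from h import *
w=cam('wrist');p=w['pixels'];s=get_state();e=np.array(s['eef_pos'])
hsv=cv2.cvtColor(p,cv2.COLOR_RGB2HSV)
m=cv2.inRange(hsv,(10,110,50),(28,255,255));m=cv2.morphologyEx(m,cv2.MORPH_OPEN,np.ones((3,3)))
k,l,st,ce=cv2.connectedComponentsWithStats(m)
i=l[225,259];print(st[i])
c=max(cv2.findContours((l==i).astype(np.uint8),0,1)[0],key=cv2.contourArea)
zt=e[2]+.0197
print(cv2.fitEllipse(cv2.convexHull(c)))
q=np.array([ray(w,*pt[0],zt)[:2] for pt in cv2.convexHull(c)])*1000;
print('flange ellipse mm',cv2.fitEllipse(q.astype(np.float32)),'tcp',e)
print('rows',np.where(l[:,259]==i)[0][[0,-1]],'cols',np.where(l[250]==i)[0][[0,-1]])
print('bore',ray(w,493,176,.167).round(4))
```

```text
[ 213  211   93   81 5809]
((258.6968688964844, 251.5955352783203), (79.02035522460938, 94.79898071289062), 90.02227783203125)
flange ellipse mm ((477.7897644042969, -83.48426055908203), (47.061553955078125, 48.46043395996094), 83.43733215332031) tcp [ 0.48054212 -0.08373411  0.24573755]
rows [211 291] cols [213 305]
bore [0.5013 0.1068 0.167 ]
```

```bash
python3 inch.py '[[-0.0116,0.03,-0.0426,0,0,0,0.3],[-0.0116,0.08,-0.0426,0,0,0,0.3],[-0.0116,0.13,-0.0426,0,0,0,0.3],[-0.0116,0.17,-0.0426,0,0,0,0.3],[-0.0116,0.19,-0.0426,0,0,0,0.3],[-0.0116,0.2007,-0.0426,0,0,0,0.3],[-0.0116,0.2007,-0.0426,0,0,0,0.3],[-0.0116,0.2007,-0.0426,0,0,0,0.3],[-0.0116,0.2007,-0.0426,0,0,0,0.3]]' 60
cat > m.py <<'E'
from h import *
w=cam('wrist');p=w['pixels'];s=get_state();e=np.array(s['eef_pos']);M=R.from_quat(s['tcp_rot']).as_matrix()
print('tcp',e,M.round(3).tolist(),'exp bore px',proj(w,(.5085,.1148,.167)))
m=cv2.inRange(cv2.cvtColor(p,cv2.COLOR_RGB2HSV),(10,110,50),(28,255,255));m=cv2.morphologyEx(m,cv2.MORPH_OPEN,np.ones((3,3)))
k,l,st,ce=cv2.connectedComponentsWithStats(m);i=l[225,259]
c=max(cv2.findContours((l==i).astype(np.uint8),0,1)[0],key=cv2.contourArea)
q=np.array([ray(w,*pt[0],e[2]+.0197)[:2] for pt in cv2.convexHull(c)])*1000
print('flange',cv2.fitEllipse(q.astype(np.float32)))
cv2.imwrite('pics/w4.png',cv2.resize(p[120:280,200:320],None,fx=3.75,fy=3.75,interpolation=cv2.INTER_CUBIC)[:,:,::-1])
E
python3 m.py
```

```text
time: 6.95
eef_pos: [0.512, 0.1134, 0.2919]
tcp_rot: [0.065, 0.994, -0.006, 0.085]
contact_force: [-0.4, 0.6, -1.0]
opening: 0.532
finger_force: 61.6
tcp [0.51200911 0.11347212 0.29199683] [[-0.977, 0.131, 0.168], [0.129, 0.991, -0.022], [-0.169, -0.0, -0.986]] exp bore px [259.77197189 158.32288821]
flange ((508.4625549316406, 113.99242401123047), (46.78196716308594, 48.094757080078125), 78.03143310546875)
```

View pics/w4.png

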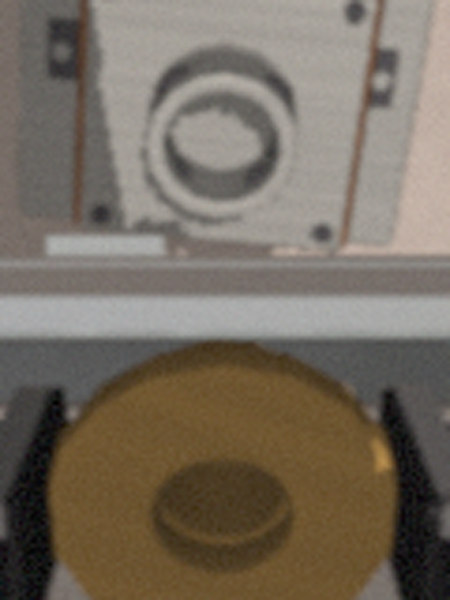

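```bash
python3 inch.py '[[0.009,0.0004,0.05,0,0,0,0.3],[0.0145,0.0004,0.08,0,0,0,0.3],[0.0175,0.0004,0.098,0,0,0,0.3],[0.0185,0.0004,0.1034,0,0,0,0.3],[0.0185,0.0004,0.1034,0,0,0,0.3],[0.0185,0.0004,0.1034,0,0,0,0.3]]'; python3 inch.py '[[0.0008,0,0.0049,0,0,0,0.3],[0.0017,0,0.0099,0,0,0,0.3],[0.0024,0,0.0138,0,0,0,0.3],[0.0024,0,0.0138,0,0,0,0.3]]'
```

```text
time: 7.75
eef_pos: [0.5123, 0.1147, 0.1886]
tcp_rot: [0.065, 0.994, -0.005, 0.086]
contact_force: [0.4, 0.1, -1.0]
opening: 0.53
finger_force: 61.6
time: 8.25
eef_pos: [0.511, 0.1146, 0.1724]
tcp_rot: [0.065, 0.994, -0.006, 0.084]
contact_force: [-0.8, -0.5, -0.4]
opening: 0.532
finger_force: 61.6
```

```bash
python3 inch.py '[[0.0006,0,0.003,0,0,0,0.3],[0.001,0,0.006,0,0,0,0.3],[0.001,0,0.006,0,0,0,0.3]]'
python3 - <<'E'
from h import *
w=cam('wrist','w5.png');s=get_state();print(s['eef_pos'],s['contact_force'],s['wrist_torque'])
cv2.imwrite('pics/w5.png',cv2.resize(w['pixels'][130:384,100:420],None,fx=2,fy=2)[:,:,::-1])
E
```

```text
time: 8.62
eef_pos: [0.5111, 0.1143, 0.1664]
tcp_rot: [0.065, 0.994, -0.006, 0.084]
contact_force: [-0.8, -3.6, 0.0]
opening: 0.533
finger_force: 61.7
[0.5110898  0.11433799 0.16656184] [-0.92094473 -3.09643112 -0.41585005] [-0.56001311  0.3427959  -0.06449352]
```

View pics/w5.png

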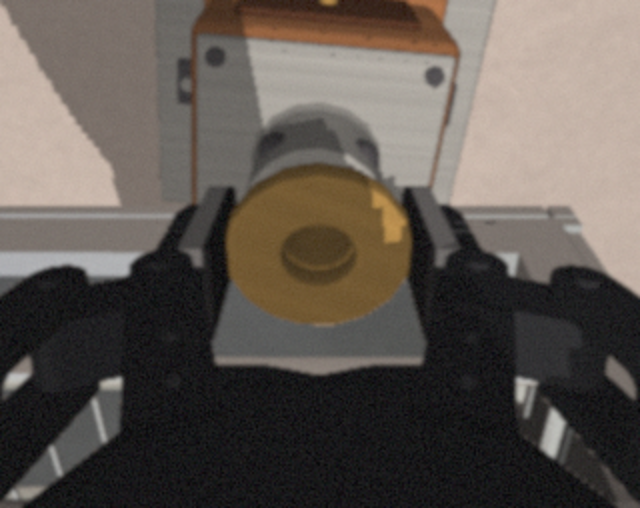

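```bash
python3 inch.py '[[0,-0.0006,0,0,0,0,0.3],[0.0003,-0.0006,0.002,0,0,0,0.3],[0.0007,-0.0006,0.004,0,0,0,0.3],[0.001,-0.0006,0.006,0,0,0,0.3],[0.001,-0.0006,0.006,0,0,0,0.3]]' 80; python3 inch.py '[[0.0003,0,0.002,0,0,0,0.3],[0.0007,0,0.004,0,0,0,0.3],[0.0007,0,0.004,0,0,0,0.3]]'
```

```text
time: 9.3
eef_pos: [0.5114, 0.1141, 0.1616]
tcp_rot: [0.065, 0.994, -0.006, 0.085]
contact_force: [-4.3, -2.2, 5.8]
opening: 0.519
finger_force: 81.9
time: 9.68
eef_pos: [0.5116, 0.1139, 0.1583]
tcp_rot: [0.064, 0.994, -0.006, 0.085]
contact_force: [-5.3, -2.7, 8.6]
opening: 0.523
finger_force: 82.1
```

```bash
python3 inch.py '[[0.0008,-0.0006,0,0,0,0,0.3],[0.0011,-0.0006,0.002,0,0,0,0.3],[0.0015,-0.0006,0.004,0,0,0,0.3],[0.0015,-0.0006,0.004,0,0,0,0.3]]'; python3 inch.py '[[0.0003,0,0.002,0,0,0,0.3],[0.0007,0,0.004,0,0,0,0.3],[0.0007,0,0.004,0,0,0,0.3]]'
```

```text
time: 10.18
eef_pos: [0.5114, 0.1138, 0.1541]
tcp_rot: [0.065, 0.994, -0.005, 0.086]
contact_force: [-2.8, -1.5, 5.9]
opening: 0.523
finger_force: 82.1
time: 10.55
eef_pos: [0.5114, 0.1138, 0.1502]
tcp_rot: [0.065, 0.994, -0.005, 0.086]
contact_force: [-4.2, -2.2, 7.4]
opening: 0.522
finger_force: 82.1
```

```bash
python3 inch.py '[[0.0007,-0.0003,0.002,0,0,0,0.3],[0.001,-0.0003,0.004,0,0,0,0.3],[0.001,-0.0003,0.004,0,0,0,0.3]]'
python3 - <<'E'
from h import *
for _ in range(3):
    w=cam('wrist');s=get_state();print(s['eef_pos'],s['contact_force'])
cv2.imwrite('pics/w6.png',cv2.resize(w['pixels'][130:384,100:420],None,fx=2,fy=2)[:,:,::-1])
E
```

```text
time: 10.92
eef_pos: [0.5114, 0.1138, 0.1474]
tcp_rot: [0.065, 0.994, -0.005, 0.086]
contact_force: [-7.8, -1.6, 12.2]
opening: 0.524
finger_force: 82.6
[0.51142423 0.11382212 0.14747589] [-7.22168394 -1.74898248 12.67026899]
[0.51140778 0.11382368 0.14748781] [-7.68723862 -1.4814409  12.52583506]
[0.5114326  0.11380998 0.14751729] [-7.66504205 -1.5154233  12.81766523]
```

```bash
python3 inch.py '[[0,0,0,0,0,0,0.8],[0,0,0,0,0,0,0.8],[0,0,0,0,0,0,0.8],[-0.005,0,-0.03,0,0,0,0.8],[-0.012,0,-0.07,0,0,0,0.8],[-0.0186,0,-0.108,0,0,0,0.8],[-0.0186,0,-0.108,0,0,0,0.8],[-0.0186,0,-0.108,0,0,0,0.8]]'
python3 - <<'E'
from h import *
w=cam('wrist');s=get_state();print(s['eef_pos'],s['contact_force'],R.from_quat(s['tcp_rot']).as_matrix().round(3).tolist())
p=w['pixels'];m=cv2.inRange(cv2.cvtColor(p,cv2.COLOR_RGB2HSV),(10,110,50),(28,255,255));m=cv2.morphologyEx(m,cv2.MORPH_OPEN,np.ones((3,3)))
k,l,st,ce=cv2.connectedComponentsWithStats(m)
for i in range(1,k):
    if st[i,4]>800:
        c=max(cv2.findContours((l==i).astype(np.uint8),0,1)[0],key=cv2.contourArea)
        for z in(.174,.185):
            q=np.array([ray(w,*pt[0],z)[:2] for pt in cv2.convexHull(c)])*1000;print(st[i],z,cv2.fitEllipse(q.astype(np.float32)))
cv2.imwrite('pics/w7.png',cv2.resize(p[100:300,140:380],None,fx=3,fy=3)[:,:,::-1])
E
```

```text
time: 12.08
eef_pos: [0.5095, 0.1134, 0.2526]
tcp_rot: [0.065, 0.994, -0.006, 0.084]
contact_force: [-0.3, 0.4, -0.2]
opening: 0.8
finger_force: 0.0
[0.50913292 0.11336929 0.25186724] [ 0.4257958   0.03337642 -0.21714914] [[-0.978, 0.129, 0.165], [0.128, 0.992, -0.022], [-0.166, -0.0, -0.986]]
[ 219   94   88   33 1207] 0.174 ((455.0064392089844, 123.92781066894531), (25.136634826660156, 69.733642578125), 166.03358459472656)
[ 219   94   88   33 1207] 0.185 ((453.1113586425781, 123.99417114257812), (23.807281494140625, 66.04576873779297), 166.0335693359375)
[ 232  152   56   53 2251] 0.174 ((508.1639099121094, 114.06476593017578), (45.41381072998047, 47.08470916748047), 88.657470703125)
[ 232  152   56   53 2251] 0.185 ((503.45758056640625, 114.65274047851562), (43.01207733154297, 44.5946044921875), 88.65753173828125)
```

View pics/w7.png

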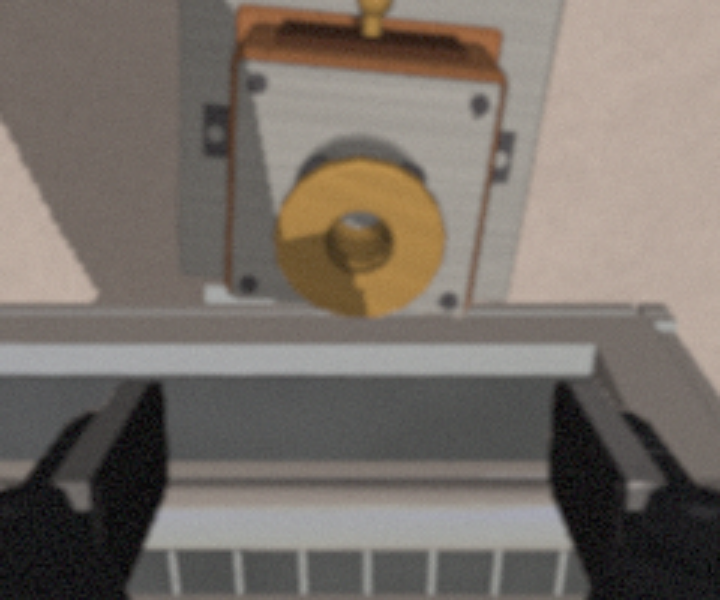

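Wrist view: the flange sits concentric on the boss at crop (360,240), its apparent diameter consistent with z ≈ 0.174. Next I'll shut the fingers, bring the tool upright and prove it with a press from above.

```bash
python3 inch.py '[[0.008,0,0,0,0.09,0,0],[0.008,0,0,0,0.168,0,0],[0.012,0,0.02,0,0.168,0,0],[0.015,0,0.045,0,0.168,0,0],[0.0175,0,0.06,0,0.168,0,0],[0.0183,0,0.0649,0,0.168,0,0],[0.0183,0,0.0649,0,0.168,0,0],[0.0183,0,0.0649,0,0.168,0,0]]' 40;python3 inch.py '[[0,0,0.003,0,0,0,0],[0,0,0.006,0,0,0,0],[0,0,0.009,0,0,0,0],[0,0,0.009,0,0,0,0]]'
```

```text
time: 13.12
eef_pos: [0.5037, 0.1143, 0.1879]
tcp_rot: [0.065, 0.998, 0.0, 0.002]
contact_force: [-0.2, -0.4, 0.2]
opening: -0.001
finger_force: 0.0
time: 13.62
eef_pos: [0.5028, 0.1143, 0.1774]
tcp_rot: [0.065, 0.998, -0.0, 0.001]
contact_force: [0.5, -0.6, 0.1]
opening: 0.003
finger_force: 0.0
```

```bash
python3 inch.py '[[0,0,0.002,0,0,0,0],[0,0,0.004,0,0,0,0],[0,0,0.006,0,0,0,0],[0,0,0.006,0,0,0,0]]';python3 inch.py '[[0,0,0.002,0,0,0,0],[0,0,0.004,0,0,0,0],[0,0,0.004,0,0,0,0]]'
```

```text
time: 14.12
eef_pos: [0.5031, 0.1143, 0.1723]
tcp_rot: [0.065, 0.998, -0.0, 0.001]
contact_force: [-1.0, -0.8, 2.6]
opening: 0.001
finger_force: 1.5
time: 14.5
eef_pos: [0.5032, 0.1143, 0.1694]
tcp_rot: [0.065, 0.998, -0.0, 0.001]
contact_force: [-3.2, -0.9, 9.3]
opening: -0.002
finger_force: 4.3
```

```bash
python3 inch.py '[[0,0,0.002,0,0,0,0],[0,0,0.004,0,0,0,0],[0,0,0.006,0,0,0,0],[0,0,0.006,0,0,0,0]]'
python3 - <<'E'
from h import *
for _ in range(2):
    w=cam('wrist','w8.png');s=get_state();print(s['eef_pos'],s['contact_force'])
E
```

```text
time: 15.0
eef_pos: [0.5033, 0.1143, 0.1653]
tcp_rot: [0.065, 0.998, -0.0, 0.001]
contact_force: [-8.3, 1.2, 17.0]
opening: 0.004
finger_force: 8.2
[0.50326973 0.11432308 0.16530195] [-9.38034618 -0.962746   17.46488112]
[0.50326416 0.11433396 0.16532588] [-8.05875653 -0.08073094 15.5883787 ]
```

```bash
python3 inch.py '[[0.0003,0,0.002,0,0,0,0],[0.0005,0,0.004,0,0,0,0],[0.0005,0,0.0048,0,0,0,0],[0.0005,0,0.0048,0,0,0,0],[0.0005,0,0.0048,0,0,0,0]]'
python3 - <<'E'
from h import *
for _ in range(3):
    w=cam('wrist');s=get_state();print(s['eef_pos'],s['contact_force'])
E
```

```text
time: 15.72
eef_pos: [0.5033, 0.1143, 0.1622]
tcp_rot: [0.065, 0.998, -0.0, 0.001]
contact_force: [-10.9, -1.4, 22.3]
opening: 0.002
finger_force: 11.3
[0.50330416 0.11432445 0.16219714] [-10.52453106  -1.16150871  21.64052231]
[0.50328509 0.11433853 0.16220889] [-10.59735125  -1.17287936  23.33396952]
[0.5033045  0.1143368  0.16223975] [-11.41897493  -1.18066909  21.93305082]
```

```bash
python3 inch.py '[[0,0,0.0015,0,0,0,0],[0,0,0.0015,0,0,0,0],[0,0,0.0015,0,0,0,0],[0,0,0.0015,0,0,0,0]]'; python3 inch.py '[[0,0,-0.01,0,0,0,0],[0,0,-0.025,0,0,0,0],[0,0,-0.06,0,0,0,0],[0,0,-0.11,0,0,0,0],[0,0,-0.12,0,0,0,0],[0,0,-0.12,0,0,0,0],[0,0,-0.12,0,0,0,0],[0,0,-0.12,0,0,0,0]]'
python3 - <<'E'
from h import *
w=cam('wrist');s=get_state();print(s['eef_pos'],s['contact_force'])
p=w['pixels'];a=cam('top')['pixels']
m=cv2.inRange(cv2.cvtColor(p,cv2.COLOR_RGB2HSV),(10,110,50),(28,255,255));k,l,st,ce=cv2.connectedComponentsWithStats(m)
for i in range(1,k):
    if st[i,4]>1000:
        c=max(cv2.findContours((l==i).astype(np.uint8),0,1)[0],key=cv2.contourArea)
        q=np.array([ray(w,*pt[0],.174)[:2] for pt in cv2.convexHull(c)])*1000;print(st[i],cv2.fitEllipse(q.astype(np.float32)))
o=np.vstack([cv2.resize(p[80:240,140:380],(600,400),interpolation=cv2.INTER_CUBIC),cv2.resize(a[160:216,215:383],(600,200),interpolation=cv2.INTER_CUBIC)])
cv2.imwrite('pics/w9.png',o[:,:,::-1])
E
```

```text
time: 16.38
eef_pos: [0.5033, 0.1143, 0.1612]
tcp_rot: [0.065, 0.998, -0.0, 0.001]
contact_force: [-11.7, -1.1, 23.9]
opening: -0.002
finger_force: 12.3
time: 17.38
eef_pos: [0.5016, 0.1143, 0.2734]
tcp_rot: [0.065, 0.998, -0.0, -0.001]
contact_force: [0.4, -0.2, 0.5]
opening: 0.001
finger_force: 0.0
[0.50171726 0.11432284 0.27380415] [ 0.5173306   0.47906217 -0.1438159 ]
[ 235  172   50   51 1844] ((509.09136962890625, 113.95401763916016), (45.41843032836914, 47.780799865722656), 75.92984008789062)
```

View pics/w9.png

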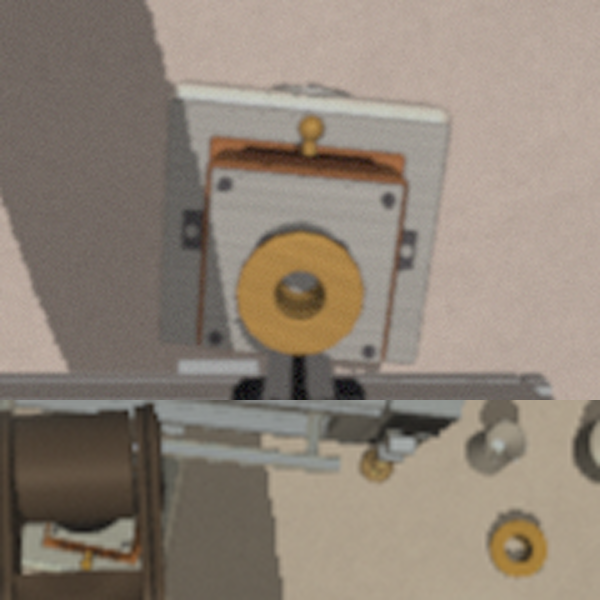

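The flange (crop (300,293)) sits level and centred on the boss, the fingers are clear above it, and the large sleeve and stopper haven't moved. The measured contact height of about 0.174 m matches a seated shoulder, and the proof push read 23.9 N (about 2.4 kg).

```bash
python3 -c "
from plant import ctrl, eyes, sign_off, get_state
print(sign_off())"
```

```text
the job is handed in; nothing more can be done
None
```

The smaller sleeve is pressed home in the bore, with its shoulder on the rim as far as contact height and the camera show. The final push peaked at about 2.4 kg, then I let go and lifted clear, and handed the job in at about 17.5 s with the larger sleeve where it stood; I did not read the scale's return to zero off the dial.

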